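# Push the toolbox lid shut

### The arm

A 6-joint arm with a two-finger parallel gripper is mounted at the origin on a cart in front of the work surface, level with it; the furniture and walls round the work are solid. World frame = base frame: x ahead of the robot, y to its left, z up, the work surface at z = 0. Lengths are in m, angles in degrees, forces in N, time in s.
With the tool pointing down it reaches from about 0.275 to 0.725 m from the base axis. Payload 15.9 kg.
Tool frame: the origin (TCP) lies midway between the tips of the shut fingers; the grasp point (between the pads) lies robot.grip_depth behind it (robot.grip_depth is the distance from the TCP to the grasp point, in m); z points along the fingers, y is the direction in which the jaws open and shut (so a half turn about z gives the same grasp; the last joint's range is limited). The gripper opens to 85 mm and grips with 20 to 120 N. Pads are 22 mm wide; open, the fingers measure 114 mm over their backs; the gripper's body (76 mm by 85 mm) begins 54 mm behind the grasp point. The pads swing forward as they close: fully open they stand 13 mm farther back than shut.
Start: joints at [-64.63, 12.198, -1.971, 75.831, 0, 90], TCP at [0.214, -0.452, 0.231] pointing down, gripper open.
Joint ranges: [-170.91, 170.91], [-42.67, 98.43], [-65.05, 77.54], [-120.47, 116.71], [-90, 82.35], [-180, 180]. Speed limits (degrees/s): [108.29, 108.29, 136.94, 147.25, 180, 180].

### API

Orientations are given as [roll, pitch, yaw] about the fixed x, y, z axes, in that order (R = Rz(yaw) Ry(pitch) Rx(roll)).
In Python, from rig import robot gives the robot as it stands.
- The arm moves only by the tool step_arm, never from a script. Its argument "series" is a list of rows, each an object with "delta_pos": the shift along the tool's x, y, z in m, a list of three; "dr": the turn, a rotation vector about the tool's x, y, z in degrees, a list of three; "claw": the opening, from 0 (shut) to 1 (fully open). In form: [{"delta_pos": [x, y, z], "dr": [rx, ry, rz], "claw": claw}, ...]. A call has 1 to 8 rows; each row is the pose to reach, as a shift and turn from the pose measured when the call began, along the tool's axes at that moment; what a row does not reach only later rows make up. A row lasts 1/12 s, in which the tool goes at most 41.7 mm and 7.16 degrees, less where a joint would pass 70% of its speed; a pose out of reach is approached as far as the arm can. A call with a gripper value outside its range is refused whole. The fingers move at their own pace and stop on an object; "force" is the grip in N (left out, the last holds). Time passes only in rows, so rows that repeat a pose let the fingers close. It gives the time, the measured TCP pose, the force and the opening at its end, in the units of the state.
- robot.read_state(): the state, without advancing time (a new reading comes with each control period).
- robot.grab_frame(name): name is "side" or "top"; returns a dict with "frame" (420x560x3 uint8, blue, green, red), "fov_y" (degrees; the focal length in pixels is half the picture's height over the tangent of half this angle, whatever the lens; pixels are square), "cx", "cy" (the principal point, pixels), "k1" (the pictures are not rectified: a ray, as slopes to the right and down, at radius r is drawn at 1 + k1 r^2 times it, then the intrinsics apply), "R" (3x3) and "t" (3): a world point X has camera coordinates R X + t. Camera axes: x right, y down, z forward; pixel columns grow to the right and rows downward; lengths in m; the calibration is good to about 2 mm. A picture is of the moment at which its call begins. There is no depth.
- robot.job_done(): hands the job in, once; it reports no verdict.
Trained networks look in a picture, given as the dict that the camera call returned (one of the last four; its "shot" number tells which), for a name from the list of things; names that differ only in an ending like _2 or _b are one class to them, and where a whole thing is asked for, a point or a joint stands for the part that bears it (a point fixed in the world has none). Each returns a list of dicts, best first, with "confidence" (0 to 1); they miss things now and then, are a little off and sometimes report something else, mostly with a low value. They report only what shows in the picture. A call takes as long as a camera call.
- robot.look_for(picture, name): "point" ([x, y, z] in m, in the coordinates of the camera as it stood for that picture, good to about 4 mm: the middle of the surface that is visible of it).
- robot.regions_of(picture, name): "pixels" (420x560 bool, what is visible of it).
The state is a dict: "clock": time; "joint_pos": joint angles; "joint_velocities": joint speeds; "effort": joint torques, N m; "ee_pos": TCP position; "tool_rot": TCP orientation; "force": force on the tool from outside, world axes, zero at the start; "torque": the same for the moment, N m; "width": opening from 0.0 (shut) to 1.0 (fully open).
Only numpy, scipy, OpenCV 4.12 (cv2) and the standard library are available. Lean on these libraries where they do the work, as an engineer would, in place of code of your own. Each camera call takes 0.05 s, during which the arm holds its last target. There are 200 camera calls.

### The job

The red toolbox has been left open on its stiff hinge. Push its lid down with the fingertips, gently and without slamming it, and press it fully shut at the middle of its front edge, right above the latch; then move clear. Only push, lift nothing; leave the box where it stands and do not disturb the mug, the pliers or the magnet round it.

Things in the scene. Friction and masses are not known exactly. Their poses are not given: they have to be found in the camera images.
- toolbox: red steel tool box with spanners in it, 154 x 304 mm and 121 mm high when shut, about 6.5 kg, standing loose on the surface. Origin: centre of its underside; its x axis points to the back (hinge side), its y axis runs along its length, z up. Its front (latch side, -x) looks towards the robot or up to 70 degrees to the side of it. The open box part is 85 mm high. A carry handle stands up 30 mm in the middle of the lid's top.
- toolbox_lid (a joint): angle of the lid in rad about the hinge along the back of the box: 0 = fully shut, growing as the lid opens, 1.57 = upright. It starts between 0.7 and 1.3. The hinge is stiff: the lid stays at whatever angle it is left, and it takes about 4 to 10 N near its front edge to push it down.
- lid_hinge (a point): point on the hinge axis, mid-length: 78 mm behind the box's origin and 88 mm above its underside. The axis runs along the box's y axis.
- lid_edge (a point): middle of the front edge of the lid's flat top, right above the latch, moving with the lid: the place to press. With the lid shut it is 155 mm in front of the hinge axis and 33 mm above it. The lid is 304 mm long along the hinge and 154 mm deep, its top is a flat plate, with a rim 34 mm deep all round below.
- mug: white steel mug, 91 mm high, 69 mm wide plus a handle, standing behind the box; origin: centre of its underside. Leave alone.
- pliers: silver locking pliers, 250 mm long, 56 mm wide, 16 mm high, lying in front of the box; origin: centre of the underside. Leave alone.
- magnet: orange triangular welding magnet, 65 x 65 x 15 mm, lying beyond one end (+y) of the box; origin: centre of its underside. Leave alone.

How it is judged:
By the outcome, as a careful person would: the job done as asked, in the order asked, and still so for the second after the job is handed in, with the robot touching nothing.
It also fails if it takes over 35 s, if anything falls off the work surface, if the arm or the gripper's body presses on something with over 40 N, if the wrist force passes 120 N, or if a joint passes its speed limit or range.

## Working session

There is one attempt and no reset: what is moved stays moved. The work goes in short steps, Python scripts to look and compute and a tool call to move; the robot and the scene stay as the last step left them, time stands still between calls to the robot, and variables do not carry over. Pictures are saved under pics/ and viewed, about 8 in all and at most 12, crops included, and the job is handed in when it is done.

Besides the shell and the picture viewer there is one more tool, called as a command line: name --argument value ..., lists and objects as JSON in quotes. step_arm: Moves the arm, as the interface text tells. Its arguments: {"type":"object","properties":{"series":{"type":"array","items":{"type":"object","properties":{"delta_pos":{"type":"array","items":{"type":"number"}},"dr":{"type":"array","items":{"type":"number"}},"claw":{"type":"number"}}}},"force":{"type":"number"}},"required":["series"]}

```bash
mkdir -p pics
cat > h.py <<'E'
import numpy as np,cv2
from rig import robot
def save(n,f): cv2.imwrite('pics/'+n,f['frame'])
def w(f,p): return np.array(f['R']).T@(np.array(p)-np.array(f['t']))
def proj(f,X):
    c=np.array(f['R'])@np.array(X)+np.array(f['t']); s=c[:2]/c[2]; F=210/np.tan(np.radians(f['fov_y']/2))
    return s*(1+f['k1']*(s@s))*F+[f['cx'],f['cy']]
E
python3 - <<'E'
from h import *
s=robot.read_state();print(s['ee_pos'],s['tool_rot'],s['force'],robot.grip_depth)
for n in('side','top'):
    f=robot.grab_frame(n);save(n+'0.png',f);print(n,f['fov_y'],f['k1'],w(f,[0,0,0]))
    for o in('toolbox','toolbox_lid','lid_edge','mug','pliers','magnet'):
        print(o,[(np.round(w(f,d['point']),3),d['confidence']) for d in robot.look_for(f,o)[:2]])
E
```

```text
[ 0.21409774 -0.45146932  0.23083266] [-1.79937552e+02 -6.01651039e-04  2.53731851e+01] [-0.08538142  0.09474352  0.40573178] 0.0187
side 56.405968483277995 0.03828827255571495 [0.67904844 0.54241196 0.7586563 ]
toolbox [(array([0.6  , 0.051, 0.176]), 0.61)]
toolbox_lid [(array([0.613, 0.052, 0.185]), 0.69)]
lid_edge [(array([0.608, 0.048, 0.188]), 0.62)]
mug [(array([0.661, 0.131, 0.055]), 0.58)]
pliers [(array([ 0.394, -0.022,  0.017]), 0.54)]
magnet [(array([0.438, 0.145, 0.014]), 0.81)]
top 49.360740577789684 0.03942982693042534 [ 0.21276123 -0.05083043  0.96039503]
toolbox [(array([ 0.585, -0.003,  0.015]), 0.94)]
toolbox_lid [(array([0.594, 0.015, 0.234]), 0.72)]
lid_edge [(array([0.591, 0.02 , 0.237]), 0.71)]
mug [(array([0.675, 0.121, 0.055]), 0.84)]
pliers [(array([ 0.486, -0.132,  0.011]), 0.62)]
magnet [(array([0.437, 0.138, 0.017]), 0.9)]
```

View pics/side0.png

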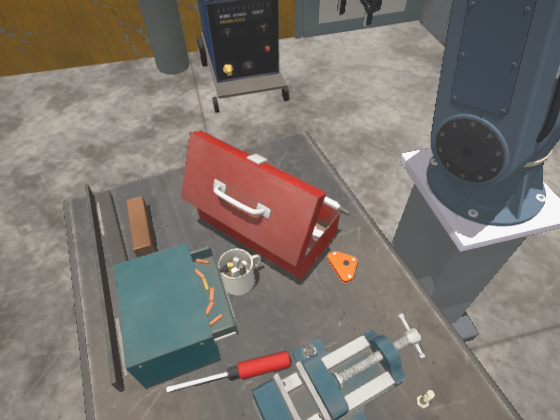

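View pics/top0.png

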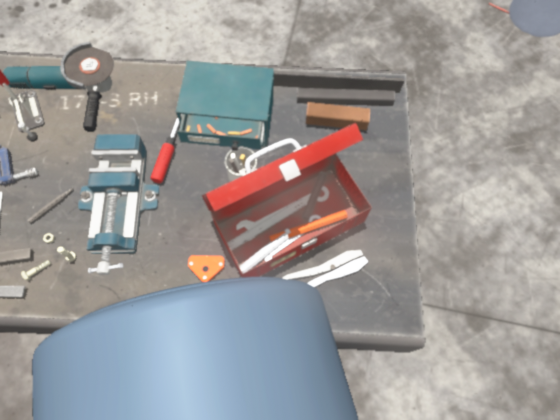

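```bash
cat >> h.py <<'E'
from scipy.optimize import minimize
H=np.array([.078,0,.088])
def lidpt(p,l):   # box-frame point on the shut lid -> turned by lid angle l
    d=np.array(p)-H; c,s=np.cos(l),np.sin(l)
    return H+np.array([c*d[0]+s*d[2],d[1],-s*d[0]+c*d[2]])
def toW(q,p):
    c,s=np.cos(q[2]),np.sin(q[2]); return np.array([q[0]+c*p[0]-s*p[1],q[1]+s*p[0]+c*p[1],p[2]])
def box(zs): return [[x,y,z] for x in(-.077,.077) for y in(-.152,.152) for z in zs]
def hulls(f,q):
    A=[toW(q,p) for p in box((0,.085))]; B=[toW(q,lidpt(p,q[3])) for p in box((.087,.121))]
    return [cv2.convexHull(np.float32([proj(f,X) for X in P])) for P in(A,B)]
def mask(f,q):
    m=np.zeros((420,560),np.uint8)
    for h in hulls(f,q): cv2.fillPoly(m,[np.int32(np.round(h*16))],1,shift=4)
    return m>0
E
cat > fit.py <<'E'
from h import *
fs=[robot.grab_frame(n) for n in('side','top')];ms=[]
for f in fs:
    r=robot.regions_of(f,'toolbox');l=robot.regions_of(f,'toolbox_lid')
    print([(d['confidence'],d['pixels'].sum()) for d in r+l]); m=r[0]['pixels']
    ms.append(cv2.morphologyEx(m.astype(np.uint8),cv2.MORPH_CLOSE,np.ones((9,9)))>0)
cost=lambda q:sum(1-(mask(f,q)&m).sum()/(mask(f,q)|m).sum() for f,m in zip(fs,ms))
best=None
for l in(.8,1.0,1.2):
  for yw in(.35,.5):
    q0=np.array([.57,.0,yw,l]);S=np.vstack([q0]+[q0+e for e in np.diag([.03,.03,.15,.15])])
    r=minimize(cost,q0,method='Nelder-Mead',options=dict(initial_simplex=S,xatol=1e-4,fatol=1e-5,maxiter=300))
    if best is None or r.fun<best.fun: best=r
q=best.x;print(q,best.fun);np.save('q.npy',q)
print('edge',toW(q,lidpt([-.077,0,.121],q[3])),'hinge',toW(q,H))
out=[]
for f,m in zip(fs,ms):
    im=f['frame'].copy();im[...,1][m]//=2
    for h in hulls(f,q): cv2.polylines(im,[np.int32(h)],True,(255,255,0),1)
    out.append(im[80:330,150:420])
cv2.imwrite('pics/fit.png',cv2.resize(np.hstack(out),(800,370)))
E
python3 fit.py
```

```text
[(0.59, np.int64(13061)), (0.56, np.int64(1471)), (0.71, np.int64(11021))]
[(0.59, np.int64(14565)), (0.74, np.int64(3925))]
[ 0.57289926 -0.01423628  0.69540518  1.12256828] 0.09933673345121707
edge [0.60404706 0.01175544 0.24198973] hinge [0.63278721 0.03573806 0.088     ]
```

View pics/fit.png

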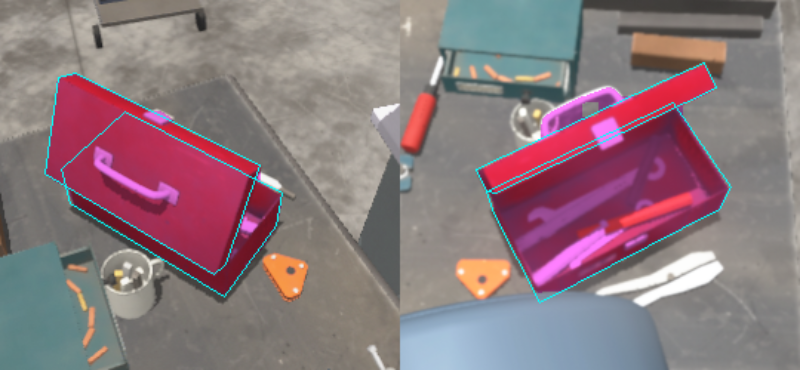

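The outlines in both views sit on the box and lid: yaw is about 40°, the lid angle about 1.12 rad, and the edge about 0.24 m high. I'll approach behind the lid from above with the fingers shut.

```bash
cat >> h.py <<'E'
from scipy.spatial.transform import Rotation as Ro
def rel(bx,by,z):  # shift/turn in tool axes to box-frame TCP target, tool down, tool x = box x
    q=np.load('q.npy');s=robot.read_state();R=Ro.from_euler('xyz',s['tool_rot'],degrees=True)
    T=Ro.from_euler('xyz',[180,0,np.degrees(q[2])],degrees=True);X=toW(q,[bx,by,z])
    return X.round(3),R.inv().apply(X-s['ee_pos']).round(4),(R.inv()*T).as_rotvec(degrees=True).round(1)
E
python3 -c "
from h import *
for z in(.335,.225): print(rel(.082,0,z))"
```

```text
(array([0.636, 0.038, 0.335]), array([ 0.5909, -0.2621, -0.1037]), array([  0. ,   0. , -14.5]))
(array([0.636, 0.038, 0.225]), array([ 0.591 , -0.2621,  0.0063]), array([  0. ,   0. , -14.5]))
```

step_arm --series '[{"delta_pos":[0,0,-0.04],"dr":[0,0,0],"claw":0},{"delta_pos":[0,0,-0.08],"dr":[0,0,0],"claw":0},{"delta_pos":[0,0,-0.105],"dr":[0,0,-7],"claw":0},{"delta_pos":[0,0,-0.105],"dr":[0,0,-14.4],"claw":0}]'

```text
clock: 1.33
ee_pos: [0.2148, -0.4529, 0.3413]
tool_rot: [179.6, 0.1, 39.8]
force: [0.9, -0.7, -0.6]
width: 0.452
```

```bash
python3 -c "
from h import *
print(rel(.082,0,.335))"
```

```text
(array([0.636, 0.038, 0.335]), array([ 0.638 , -0.1077,  0.0045]), array([ 0.4,  0.1, -0. ]))
```

step_arm --series '[{"delta_pos":[0.04,-0.007,0],"dr":[0,0,0],"claw":0},{"delta_pos":[0.08,-0.014,0],"dr":[0,0,0],"claw":0},{"delta_pos":[0.12,-0.02,0],"dr":[0,0,0],"claw":0},{"delta_pos":[0.16,-0.027,0],"dr":[0,0,0],"claw":0},{"delta_pos":[0.2,-0.034,0],"dr":[0,0,0],"claw":0},{"delta_pos":[0.24,-0.041,0],"dr":[0,0,0],"claw":0},{"delta_pos":[0.28,-0.047,0],"dr":[0,0,0],"claw":0},{"delta_pos":[0.32,-0.054,0],"dr":[0,0,0],"claw":0}]'

```text
clock: 2.0
ee_pos: [0.4269, -0.2047, 0.3406]
tool_rot: [179.6, 0.1, 39.8]
force: [0.8, -0.5, 0.3]
width: -0.005
```

```bash
python3 -c "
from h import *
print(rel(.082,0,.335))"
```

```text
(array([0.636, 0.038, 0.335]), array([ 0.3161, -0.0529,  0.0048]), array([ 0.4,  0.1, -0. ]))
```

step_arm --series '[{"delta_pos":[0.04,-0.007,0],"dr":[0,0,0],"claw":0},{"delta_pos":[0.08,-0.013,0],"dr":[0,0,0],"claw":0},{"delta_pos":[0.12,-0.02,0],"dr":[0,0,0],"claw":0},{"delta_pos":[0.16,-0.027,0],"dr":[0,0,0],"claw":0},{"delta_pos":[0.2,-0.033,0],"dr":[0,0,0],"claw":0},{"delta_pos":[0.24,-0.04,0],"dr":[0,0,0],"claw":0},{"delta_pos":[0.28,-0.047,0],"dr":[0,0,0],"claw":0},{"delta_pos":[0.316,-0.053,0.005],"dr":[0,0,0],"claw":0}]'

```text
clock: 2.67
ee_pos: [0.6368, 0.0406, 0.3352]
tool_rot: [179.6, 0.0, 39.9]
force: [1.2, -0.5, 1.6]
width: -0.001
```

```bash
python3 -c "
from h import *
print(rel(.084,0,.225))
f=robot.grab_frame('side');cv2.imwrite('pics/b.png',cv2.resize(f['frame'][60:320,120:480],None,fx=2,fy=2))"
```

```text
(array([0.637, 0.04 , 0.225]), array([-0.0002,  0.0003,  0.1102]), array([0.4, 0. , 0. ]))
```

View pics/b.png

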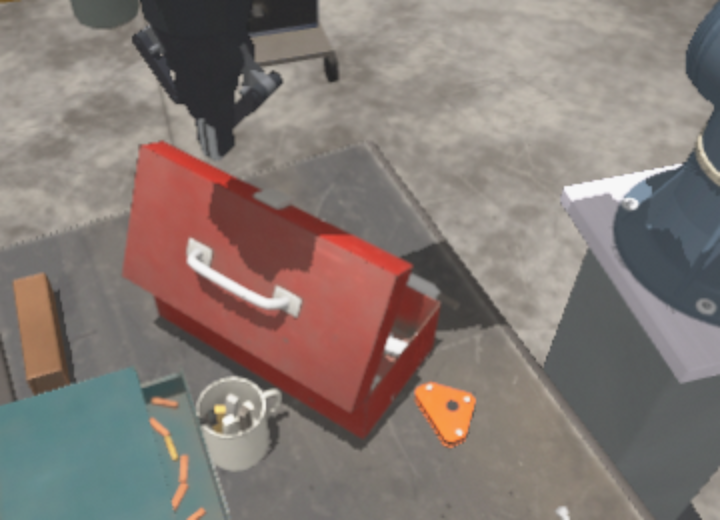

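The shut fingertips hang above and behind the lid's middle, at about (215,150) in the crop, and the surroundings are untouched. Next I'll go down behind the lid.

step_arm --series '[{"delta_pos":[0.002,0,0.03],"dr":[0,0,0],"claw":0},{"delta_pos":[0.002,0,0.06],"dr":[0,0,0],"claw":0},{"delta_pos":[0.002,0,0.09],"dr":[0,0,0],"claw":0},{"delta_pos":[0.002,0,0.11],"dr":[0,0,0],"claw":0},{"delta_pos":[0.002,0,0.11],"dr":[0,0,0],"claw":0}]'

```text
clock: 3.13
ee_pos: [0.6388, 0.0456, 0.2165]
tool_rot: [-180.0, 0.5, 40.0]
force: [-0.8, -0.3, -0.6]
width: -0.001
```

Run:
```python
from h import *
f=robot.grab_frame('side');g=robot.grab_frame('top')
cv2.imwrite('pics/c.png',np.hstack([cv2.resize(f['frame'][80:280,140:340],(400,400)),cv2.resize(g['frame'][80:280,190:390],(400,400))]))
q=np.load('q.npy')
P0=None
for l in np.arange(1.122,-.01,-.0935):   # TCP path: corner on plate, 11 mm ahead
    p=lidpt([-.077+.018,0,.121],l)+[.011*np.sin(l)**.5 if l>0 else 0,0,0]
    print(round(l,2),toW(q,p).round(3),rel(*p)[1])
```

```text
1.12 [0.618 0.023 0.226] [-0.0316  0.0026 -0.0042]
1.03 [0.608 0.015 0.222] [-0.0446  0.0025 -0.0008]
0.94 [0.598 0.007 0.218] [-0.0572  0.0025  0.0038]
0.84 [ 0.589 -0.001  0.212] [-0.0695  0.0024  0.0095]
0.75 [ 0.58  -0.008  0.205] [-0.0812  0.0023  0.0163]
0.65 [ 0.571 -0.016  0.198] [-0.0922  0.0023  0.0242]
0.56 [ 0.563 -0.022  0.189] [-0.1026  0.0022  0.033 ]
0.47 [ 0.556 -0.028  0.179] [-0.1122  0.0022  0.0426]
0.37 [ 0.549 -0.034  0.169] [-0.1209  0.0021  0.0531]
0.28 [ 0.543 -0.039  0.158] [-0.1288  0.002   0.0642]
0.19 [ 0.538 -0.044  0.146] [-0.1358  0.002   0.076 ]
0.09 [ 0.533 -0.048  0.134] [-0.1419  0.0019  0.0883]
0.0 [ 0.528 -0.052  0.121] [-0.1489  0.0019  0.101 ]
```

View pics/c.png

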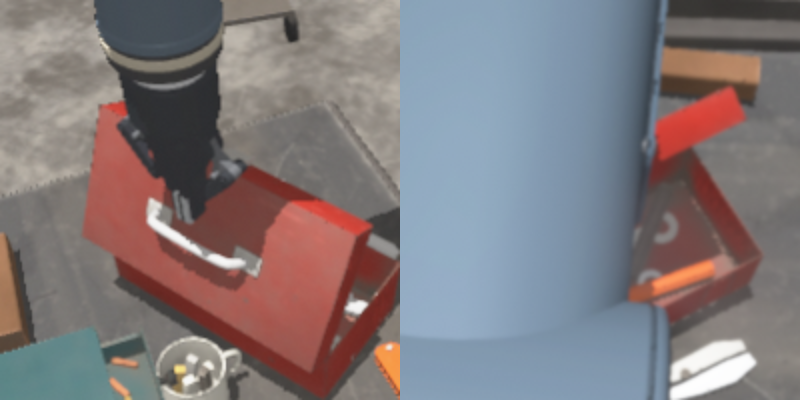

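The tips are behind the lid's plate, just above the handle and at mid-length. I'll make contact slowly.

step_arm --series '[{"delta_pos":[-0.004,0.001,-0.004],"dr":[0,0,0],"claw":0},{"delta_pos":[-0.008,0.002,-0.006],"dr":[0,0,0],"claw":0},{"delta_pos":[-0.012,0.002,-0.006],"dr":[0,0,0],"claw":0},{"delta_pos":[-0.016,0.002,-0.006],"dr":[0,0,0],"claw":0},{"delta_pos":[-0.02,0.002,-0.006],"dr":[0,0,0],"claw":0},{"delta_pos":[-0.024,0.002,-0.006],"dr":[0,0,0],"claw":0},{"delta_pos":[-0.028,0.002,-0.005],"dr":[0,0,0],"claw":0},{"delta_pos":[-0.032,0.002,-0.004],"dr":[0,0,0],"claw":0}]'

```text
clock: 3.9
ee_pos: [0.6172, 0.0234, 0.2256]
tool_rot: [179.8, 0.2, 40.0]
force: [4.9, 4.7, 3.9]
width: 0.001
```

```bash
cat > path.py <<'E'
from h import *
import sys
L=[float(a) for a in sys.argv[1:]]
q=np.load('q.npy');s=robot.read_state();d=np.array(s['ee_pos'])[:2]-q[:2];c,sn=np.cos(q[2]),np.sin(q[2])
print('box-frame tcp',(c*d[0]+sn*d[1]).round(4),(-sn*d[0]+c*d[1]).round(4),s['ee_pos'][2].round(4),'f',np.round(s['force'],1))
for l in L:
    p=lidpt([-.059,0,.121],l)+[.011*max(np.sin(l),0)**.5,0,0]
    print(round(l,2),rel(*p)[1],rel(*p)[2])
E
python3 path.py 1.05 .96 .87 .78
```

```text
box-frame tcp 0.0582 0.0005 0.2256 f [4.9 4.7 3.9]
1.05 [-0.0095  0.0005  0.0024] [0.2 0.2 0.2]
0.96 [-0.0217  0.0004  0.0065] [0.2 0.2 0.2]
0.87 [-0.0336  0.0004  0.0117] [0.2 0.2 0.2]
0.78 [-0.0451  0.0003  0.0179] [0.2 0.2 0.2]
```

Contact came where predicted, at about 8 N. Next I'll follow the arc.

step_arm --series '[{"delta_pos":[-0.0045,0,0.001],"dr":[0,0,0],"claw":0},{"delta_pos":[-0.0085,0,0.002],"dr":[0,0,0],"claw":0},{"delta_pos":[-0.013,0,0.0035],"dr":[0,0,0],"claw":0},{"delta_pos":[-0.017,0,0.005],"dr":[0,0,0],"claw":0},{"delta_pos":[-0.0215,0,0.0065],"dr":[0,0,0],"claw":0},{"delta_pos":[-0.0255,0,0.008],"dr":[0,0,0],"claw":0},{"delta_pos":[-0.0295,0,0.01],"dr":[0,0,0],"claw":0},{"delta_pos":[-0.0335,0,0.0117],"dr":[0,0,0],"claw":0}]'

```text
clock: 4.57
ee_pos: [0.5918, 0.0021, 0.2141]
tool_rot: [179.8, 0.1, 40.0]
force: [5.3, 5.3, -0.2]
width: 0.002
```

```bash
python3 path.py .87 .78 .69 .6 .51
```

```text
box-frame tcp 0.025 0.0005 0.2141 f [ 5.3  5.3 -0.2]
0.87 [-0.0005  0.0005  0.0001] [0.2 0.1 0.2]
0.78 [-0.0119  0.0004  0.0063] [0.2 0.1 0.2]
0.69 [-0.0228  0.0003  0.0135] [0.2 0.1 0.2]
0.6 [-0.0331  0.0003  0.0216] [0.2 0.1 0.2]
0.51 [-0.0427  0.0002  0.0305] [0.2 0.1 0.2]
```

step_arm --series '[{"delta_pos":[-0.004,0,0.002],"dr":[0,0,0],"claw":0},{"delta_pos":[-0.008,0,0.004],"dr":[0,0,0],"claw":0},{"delta_pos":[-0.012,0,0.0065],"dr":[0,0,0],"claw":0},{"delta_pos":[-0.0155,0,0.0085],"dr":[0,0,0],"claw":0},{"delta_pos":[-0.019,0,0.011],"dr":[0,0,0],"claw":0},{"delta_pos":[-0.023,0,0.0135],"dr":[0,0,0],"claw":0},{"delta_pos":[-0.0265,0,0.016],"dr":[0,0,0],"claw":0},{"delta_pos":[-0.03,0,0.019],"dr":[0,0,0],"claw":0}]'

```text
clock: 5.23
ee_pos: [0.5691, -0.017, 0.1954]
tool_rot: [179.8, -0.0, 40.1]
force: [2.3, 4.7, 2.4]
width: 0.002
```

```bash
python3 path.py .63 .54 .45 .36 .27; python3 -c "
from h import *
f=robot.grab_frame('side');cv2.imwrite('pics/d.png',cv2.resize(f['frame'][80:330,140:440],None,fx=2,fy=2))"
```

```text
box-frame tcp -0.0046 0.0003 0.1954 f [2.3 4.7 2.4]
0.63 [-0.0002  0.0003  0.    ] [ 0.2 -0.   0.2]
0.54 [-0.01    0.0002  0.0087] [ 0.2 -0.   0.2]
0.45 [-0.0191  0.0002  0.0181] [ 0.2 -0.   0.2]
0.36 [-0.0274  0.0001  0.0282] [ 0.2 -0.   0.2]
0.27 [-0.0349  0.      0.039 ] [ 0.2 -0.   0.2]
```

View pics/d.png

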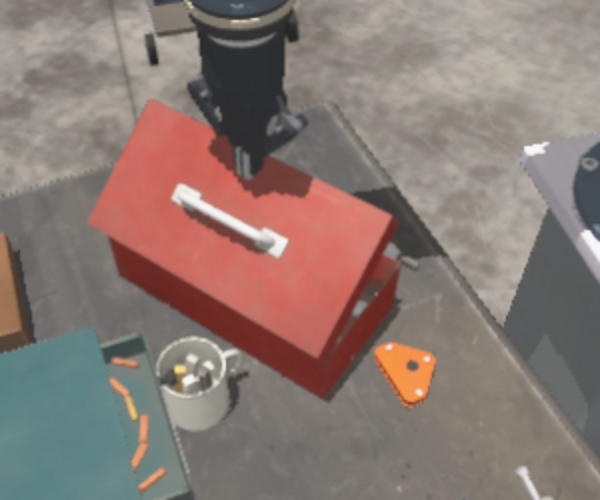

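The lid has turned to about 0.6 rad. The tips are at (245,175) in the crop, near the middle of the front edge, and the box hasn't moved.

step_arm --series '[{"delta_pos":[-0.0035,0,0.003],"dr":[0,0,0],"claw":0},{"delta_pos":[-0.007,0,0.006],"dr":[0,0,0],"claw":0},{"delta_pos":[-0.01,0,0.0087],"dr":[0,0,0],"claw":0},{"delta_pos":[-0.013,0,0.0118],"dr":[0,0,0],"claw":0},{"delta_pos":[-0.016,0,0.015],"dr":[0,0,0],"claw":0},{"delta_pos":[-0.019,0,0.018],"dr":[0,0,0],"claw":0},{"delta_pos":[-0.022,0,0.0215],"dr":[0,0,0],"claw":0},{"delta_pos":[-0.0245,0,0.025],"dr":[0,0,0],"claw":0}]'

```text
clock: 5.95
ee_pos: [0.5498, -0.0333, 0.1698]
tool_rot: [179.8, -0.0, 40.0]
force: [3.6, 2.7, 2.8]
width: 0.001
```

```bash
python3 path.py .39 .3 .21 .12 .06 0
```

```text
box-frame tcp -0.0299 0.0002 0.1698 f [3.6 2.7 2.8]
0.39 [ 0.0005  0.0002 -0.0008] [ 0.2 -0.   0.2]
0.3 [-0.0073  0.0001  0.0098] [ 0.2 -0.   0.2]
0.21 [-0.0142  0.      0.021 ] [ 0.2 -0.   0.2]
0.12 [-0.0204 -0.      0.0326] [ 0.2 -0.   0.2]
0.06 [-0.0242 -0.0001  0.0406] [ 0.2 -0.   0.2]
0.0 [-0.0291 -0.0001  0.0488] [ 0.2 -0.   0.2]
```

step_arm --series '[{"delta_pos":[-0.003,0,0.0035],"dr":[0,0,0],"claw":0},{"delta_pos":[-0.0055,0,0.007],"dr":[0,0,0],"claw":0},{"delta_pos":[-0.008,0,0.011],"dr":[0,0,0],"claw":0},{"delta_pos":[-0.0105,0,0.0145],"dr":[0,0,0],"claw":0},{"delta_pos":[-0.0125,0,0.018],"dr":[0,0,0],"claw":0},{"delta_pos":[-0.0145,0,0.0215],"dr":[0,0,0],"claw":0},{"delta_pos":[-0.0165,0,0.025],"dr":[0,0,0],"claw":0},{"delta_pos":[-0.018,0,0.028],"dr":[0,0,0],"claw":0}]'

```text
clock: 6.62
ee_pos: [0.5359, -0.0451, 0.1414]
tool_rot: [179.8, 0.0, 40.0]
force: [2.5, 1.4, 2.4]
width: 0.002
```

```bash
python3 path.py .12 .06 0
```

```text
box-frame tcp -0.0482 -0.0 0.1414 f [2.5 1.4 2.4]
0.12 [-0.0021 -0.      0.0042] [0.2 0.  0.2]
0.06 [-0.0059 -0.0001  0.0122] [0.2 0.  0.2]
0.0 [-0.0108 -0.0001  0.0204] [0.2 0.  0.2]
```

step_arm --series '[{"delta_pos":[-0.002,0,0.0025],"dr":[0,0,0],"claw":0},{"delta_pos":[-0.0035,0,0.005],"dr":[0,0,0],"claw":0},{"delta_pos":[-0.005,0,0.0075],"dr":[0,0,0],"claw":0},{"delta_pos":[-0.0065,0,0.01],"dr":[0,0,0],"claw":0},{"delta_pos":[-0.0085,0,0.012],"dr":[0,0,0],"claw":0},{"delta_pos":[-0.0105,0,0.014],"dr":[0,0,0],"claw":0},{"delta_pos":[-0.012,0,0.016],"dr":[0,0,0],"claw":0},{"delta_pos":[-0.014,0,0.018],"dr":[0,0,0],"claw":0}]'

```text
clock: 7.28
ee_pos: [0.5251, -0.0543, 0.1232]
tool_rot: [179.8, -0.0, 40.0]
force: [2.1, 1.6, 2.9]
width: -0.0
```

```bash
python3 path.py 0
```

```text
box-frame tcp -0.0623 -0.0002 0.1232 f [2.1 1.6 2.9]
0.0 [ 0.0033 -0.0001  0.0022] [ 0.2 -0.   0.2]
```

Now I'll press the last few mm straight down in small steps, checking the force.

step_arm --series '[{"delta_pos":[0,0,0.001],"dr":[0,0,0],"claw":0},{"delta_pos":[0,0,0.002],"dr":[0,0,0],"claw":0},{"delta_pos":[0,0,0.003],"dr":[0,0,0],"claw":0},{"delta_pos":[0,0,0.003],"dr":[0,0,0],"claw":0}]'

```text
clock: 7.62
ee_pos: [0.5247, -0.0547, 0.1212]
tool_rot: [179.7, 0.0, 40.0]
force: [-9.0, -1.8, 21.5]
width: -0.003
```

step_arm --series '[{"delta_pos":[0,0,0.001],"dr":[0,0,0],"claw":0},{"delta_pos":[0,0,0.0015],"dr":[0,0,0],"claw":0},{"delta_pos":[0,0,0.0015],"dr":[0,0,0],"claw":0}]'

```text
clock: 7.87
ee_pos: [0.5247, -0.0547, 0.1211]
tool_rot: [179.7, 0.0, 40.0]
force: [-9.6, 2.1, 28.4]
width: 0.005
```

The lid has stopped hard at z = 0.121, the shut height, with 28 N on it. I'll move clear straight up, then sideways.

step_arm --series '[{"delta_pos":[0,0,-0.005],"dr":[0,0,0],"claw":0},{"delta_pos":[0,0,-0.02],"dr":[0,0,0],"claw":0},{"delta_pos":[0,0,-0.05],"dr":[0,0,0],"claw":0},{"delta_pos":[0,0,-0.09],"dr":[0,0,0],"claw":0},{"delta_pos":[0,0,-0.13],"dr":[0,0,0],"claw":0},{"delta_pos":[-0.03,0.03,-0.16],"dr":[0,0,0],"claw":0},{"delta_pos":[-0.06,0.06,-0.16],"dr":[0,0,0],"claw":0},{"delta_pos":[-0.09,0.09,-0.16],"dr":[0,0,0],"claw":0}]'

```text
clock: 8.53
ee_pos: [0.5144, -0.1718, 0.2834]
tool_rot: [179.5, -0.1, 40.2]
force: [1.9, -1.0, -0.5]
width: -0.0
```

step_arm --series '[{"delta_pos":[-0.04,0.02,0],"dr":[0,0,0],"claw":0},{"delta_pos":[-0.08,0.04,0],"dr":[0,0,0],"claw":0},{"delta_pos":[-0.12,0.05,0],"dr":[0,0,0],"claw":0},{"delta_pos":[-0.16,0.06,0],"dr":[0,0,0],"claw":0},{"delta_pos":[-0.2,0.07,0],"dr":[0,0,0],"claw":0},{"delta_pos":[-0.24,0.08,0],"dr":[0,0,0],"claw":0},{"delta_pos":[-0.24,0.08,0],"dr":[0,0,0],"claw":0}]'

```text
clock: 9.12
ee_pos: [0.3785, -0.3918, 0.2832]
tool_rot: [179.6, 0.0, 39.9]
force: [0.3, 0.3, 0.0]
width: 0.0
```

```bash
sed -e 's/for l in(.8,1.0,1.2)/for l in(0.05,.2)/' -e 's/in(.35,.5)/in(.6,.75)/' -e "s/'q.npy'/'q2.npy'/" -e 's/fit.png/fit2.png/' fit.py > fit2.py; python3 fit2.py; python3 -c "
from h import *
for n in('side','top'):
    f=robot.grab_frame(n)
    for o in('mug','pliers','magnet'): print(n,o,[(np.round(w(f,d['point']),3),d['confidence']) for d in robot.look_for(f,o)[:1]])
s=robot.read_state();print(s['clock'],s['ee_pos'],s['force'],s['joint_velocities'])"
```

```text
[(0.69, np.int64(11786)), (0.62, np.int64(8943))]
[(0.72, np.int64(11627)), (0.86, np.int64(10587))]
[ 0.57251465 -0.01519831  0.69026821 -0.02243203] 0.13657247867127975
edge [ 0.51260118 -0.06467409  0.11751502] hinge [0.63265852 0.03446772 0.088     ]
side mug [(array([0.663, 0.13 , 0.052]), 0.82)]
side pliers []
side magnet [(array([0.438, 0.145, 0.016]), 0.75)]
top mug [(array([0.663, 0.112, 0.052]), 0.59)]
top pliers [(array([ 0.472, -0.111,  0.012]), 0.82)]
top magnet []
9.8167 [ 0.38271363 -0.3874828   0.28374567] [ 0.4594026   0.39798162 -0.80314044] [-0.27877652 -0.03561725 -0.03354415 -0.07184852 -0.02335567  0.04669331]
```

View pics/fit2.png

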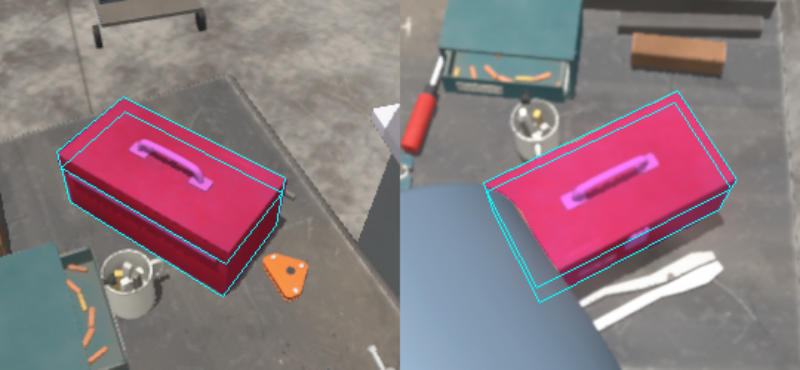

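```bash
python3 -c "
from rig import robot
print(robot.job_done())"
```

```text
the job is handed in; nothing more can be done
None
```

The toolbox lid is shut. I swept it down along its arc with the closed fingertips at about 45 mm/s and 4–8 N. I then pressed it down about 15 mm behind the middle of the front edge, above the latch. It stopped firmly at z = 0.121 m with 28 N on it. I moved clear and handed the job in at about 9.8 s.

**Lid and box:** the last check gave a lid angle of –0.02 rad, which is shut within measurement error. The box had moved about 1 mm, also within error.

**Mug, pliers and magnet:**
- **Mug:** the side view has it where it started. The top view reads it about 15 mm off, but it was partly hidden behind the lid at first.
- **Magnet:** unchanged in the side view. The top view missed it the second time because the arm covered it.
- **Pliers:** the detector differed by about 25 mm between the two top views, because the arm hid part of them in the first. Their visible end is at the same pixels in both pictures, so I don't think they moved. The side view did not find them at the end.

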